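# Set the welding turntable to 30 degrees and clamp it

### The job

Set the small welding turntable under the pipe tee to 30 degrees and lock it: with closed fingertips push the table round by its upright peg until its arrow line meets the scale's 30-degree line, which is the first medium-long line to the right of zero (the longest line, with a dot) as you face the scale from the robot, then push the clamp lever clockwise, seen from above, fully home. Only push: do not grip or lift anything, leave the tee lying in the middle of the table and the spool, tin and nut where they stand, and come clear at the end.

Things in the scene. Friction and masses are not known exactly. Their poses are not given: they have to be found in the camera images.
- turntable_base: fixed round grey cast base, 216 mm across, 60 mm high, with four low feet reaching 130 mm from its axis; origin on the turning axis at the bench top; its front (-x axis) looks roughly towards the robot. The bright flat collar on its top (radius 92 to 108 mm, 60 mm above the bench) carries the black scale
- line_zero (a point): inner end of the zero line of the scale, exactly on the base's -x side, 92.5 mm from the axis: the longest line (14 mm), ending in a round dot. The scale has a line every 10 degrees up to 60 left and 60 right of it; those at 30 and 60 are medium long (11 mm), the others short (7 mm). Right (seen by the robot) is counter-clockwise seen from above
- turntable (a joint): angle of the steel table (disc 181 mm across, top 64 mm above the bench) about the base's vertical axis, rad: 0 = arrow at zero, positive = counter-clockwise from above (arrow right of zero), 0.524 = arrow at the 30-degree line; stops at -1.15 and 1.05. Steady friction 0.2 N m (3 N at the peg); it stays where it is left and is held fast once the clamp is tight
- index_mark (a point): outer tip of the black arrow line on the table's top, 89.5 mm from the turning axis, 64 mm above the bench; turns with the table
- line_30 (a point): inner end of the wanted 30-degree scale line on the fixed collar, 92.5 mm from the turning axis, 60 mm above the bench
- table_centre (a point): centre of the table's top on the turning axis, 64 mm above the bench
- peg: upright round dark steel knob standing on the table like a peg, free to revolve on its own axis, 18 mm thick (24 mm at its foot), 42 mm tall; origin at the centre of its foot on the table's top, 74 mm from the turning axis and 40 degrees clockwise (left) of the arrow line; it is pushed sideways, along its circle
- lever (a joint): angle of the black clamp lever about a vertical stud, rad: 0 = fully loose, grows clockwise seen from above, 1.4 = fully home against its stop. It drives a dark strap down on the table's rim, which bites from about 1.0 on; it turns against friction of 0.25 N m and the clamping load (5 N or so at the grip) and stays where it is left
- lever_grip (a point): middle of the lever's thick round end (17 mm thick, ends 72 mm from the stud), 60 mm from the stud's axis and about 100 mm above the bench; it moves on a level circle about lever_pivot
- lever_pivot (a point): point on the clamp stud's vertical axis at the height of the lever's grip, 119 mm from the turning axis on the robot's right of the base. The hub there is 26 mm thick, its top 101 mm above the bench; the strap under it is 74 mm above the bench and reaches over the table's rim
- pipe_tee: grey pipe tee, 50x66x33 mm, lying loose near the middle of the turning table and riding round with it; origin at the centre of its underside
- spool: small spool of copper wire, 100 mm across, 41 mm high, standing left of the turntable; origin at the centre of its underside
- tin: open metal tin, 79 mm across, 100 mm high, standing right of the turntable; origin at the centre of its underside
- nut_big: steel hexagon nut, 30x34x24 mm, on the bench in front and to the right of the turntable; origin at the centre of its underside
Mind the look-alikes: they are no part of the job. What is shaped like the pipe_tee but orange is not meant.

How it is judged (in metres and radians):
On the way, in this order (a step that is already met when the one before it is completed fails the run):
1. the table stands still with its arrow at the 30-degree line while the clamp is still loose (value of joint turntable between 0.48 and 0.567 rad and velocity of joint turntable between -0.05 and 0.05 rad/s and value of joint lever below 0.6 rad), for 0.2 s.
2. the clamp lever is pushed fully home (value of joint lever above 1.28 rad), for 0.2 s.
At the end, for the whole second after the job is handed in: The arrow line is within 2.5 degrees of the 30-degree line (table joint 0.48 to 0.567 rad), the clamp lever is home (over 1.28 of 1.4 rad), the tee lies on the table within 22 mm of its centre, and spool, tin and nut are within 20 mm of where they stood (value of joint turntable between 0.48 and 0.567 rad and value of joint lever above 1.28 rad and horizontal distance between pipe_tee and table_centre below 0.022 m and height (world z) of pipe_tee between 0.058 and 0.07 m and linear speed of pipe_tee below 0.02 m/s and distance of each of spool, tin, nut_big from where it was at the start of the episode below 0.02 m); the robot touches nothing.
It fails at once if the tee is lifted off or pushed away from the middle of the table (horizontal distance between pipe_tee and table_centre above 0.03 m or height (world z) of pipe_tee above 0.08 m).
It fails at once if the spool, the tin or the nut is knocked away, lifted or carried (distance of any of spool, tin, nut_big from where it was at the start of the episode above 0.03 m).
It fails at once if the peg or the lever is gripped, or shoved with great force (contact force between the fingers and peg above 32 N or contact force between the fingers and turntable_base above 40 N).
It also fails if it takes over 54 s, if anything falls off the work surface, if the arm or the gripper's body presses on something with over 40 N, if the wrist force passes 120 N, or if a joint passes its speed limit or range.

### The arm

A 6-joint arm with a two-finger parallel gripper is mounted at the origin on the work surface; the furniture and walls round the work are solid. World frame = base frame: x ahead of the robot, y to its left, z up, the work surface at z = 0. Lengths are in m, angles in degrees, forces in N, time in s.
With the tool pointing down it reaches from about 0.4 to 0.825 m from the base axis. Payload 7 kg.
Tool frame: the origin (TCP) lies midway between the tips of the shut fingers; the grasp point (between the pads) lies 19 mm behind it; z points along the fingers, y is the line along which they close (so a half turn about z gives the same grasp; the last joint's range is limited). The gripper opens to 88 mm and grips with 3 to 60 N. Pads are 19 mm wide; open, the fingers measure 130 mm over their backs; the gripper's body (78 mm by 193 mm) begins 47 mm behind the grasp point.
Start: joints at [86.121, 20.546, 0.682, 0, -70.136, -16.507], TCP at [0.235, 0.633, 0.227] pointing down, gripper open.
Joint ranges: [-176.03, 176.03], [-82.01, 121.73], [-58.28, 71.71], [-173.87, 95.51], [-174.79, -0.11], [-173.66, 173.66]. Speed limits (degrees/s): [136.94, 136.94, 172.46, 180, 180, 180].

### API

Orientations are given as [roll, pitch, yaw] about the fixed x, y, z axes, in that order (R = Rz(yaw) Ry(pitch) Rx(roll)).
In Python, from plant import r gives the robot as it stands.
- The arm moves only by the tool drive_tool, never from a script. Its argument "commands" is a list of rows, each an object of numbers: "hand": the closure, from 0 (fully open) to 1 (shut); "tx", "ty", "tz": the shift along the world's x, y, z scaled (see below); "turn": the turn about the world's z scaled (see below). A call has 1 to 10 rows; each row is the pose to reach, as a shift and turn from the pose commanded when the call began; what a row does not reach only later rows make up. The controller multiplies each number of a shift by 0.6 m and each number of a turn by 90 degrees. A row lasts 1/10 s, in which the tool goes at most 50 mm and 8.59 degrees, less where a joint would pass 70% of its speed; a pose out of reach is approached as far as the arm can. A call with a number of a shift or a turn outside -1 to 1 is refused whole. A call with a gripper value outside its range is refused whole. The fingers move at their own pace and stop on an object; "grip_force" is the grip in N (left out, the last holds). Time passes only in rows, so rows that repeat a pose let the fingers close. It gives the time, the measured TCP pose, the force, the opening and the grip force at its end, in the units of the state.
- r.get_state(): the state, without advancing time (a new reading comes with each control period).
- r.capture(name): name is "scene" or "top" or "wrist"; returns a dict with "frame" (400x640x3 uint8, red, green, blue), "fx", "fy", "cx", "cy" (pixels), "D" ([k1, k2, p1, p2, k3] as OpenCV has them; the pictures are not rectified), "world_from_camera" (4x4, takes a point from camera to world coordinates); the wrist camera has in their place "T_tool_cam" (4x4, takes a point from camera to tool coordinates, whose origin is the TCP and whose axes are the flange's). Camera axes: x right, y down, z forward; pixel columns grow to the right and rows downward; lengths in m; the calibration is good to about 2 mm. A picture is of the moment at which its call begins: read the wrist's pose just before it. There is no depth.
- r.close_job(): hands the job in; it is judged then, once.
Trained networks look in the newest picture that a camera, given by its name, has taken for a name from the list of things; names that differ only in an ending like _2 or _b are one class to them, and where a whole thing is asked for, a point or a joint stands for the part that bears it (a point fixed in the world has none). Each returns a list of dicts, best first, with "score" (0 to 1); they miss things now and then, are a little off and sometimes report something else, mostly with a low value. They report only what shows in the picture. A call takes as long as a camera call. They do not tell look-alikes from the thing itself.
- r.trace(label, camera): "pixels" (400x640 bool, what is visible of it) and "extent" ([left, top, right, bottom] in pixels, round what is visible of it).
The state is a dict: "time_s": time; "joints": joint angles; "qd": joint speeds; "joint_torque": joint torques, N m; "tcp_pos": TCP position; "eef_rot": TCP orientation; "contact_force": force on the tool from outside, world axes, zero at the start; "moment": the same for the moment, N m; "gripper_width": finger opening in m; "gripper_force": force on a finger pad.
Only numpy, scipy, OpenCV 4.12 (cv2) and the standard library are available. Lean on these libraries where they do the work, as an engineer would, in place of code of your own. Each camera call takes 0.05 s, during which the arm holds its last target. There are 200 camera calls.

## Working session

There is one attempt and no reset: what is moved stays moved. The work goes in short steps, Python scripts to look and compute and a tool call to move; the robot and the scene stay as the last step left them, time stands still between calls to the robot, and variables do not carry over. Pictures are saved under pics/ and viewed, at most 10 in all, crops included, and the job is handed in when it is done.

Besides the shell and the picture viewer there is one more tool, called after "Emit:" as name([rows], argument=value, ...), one row to a line, values as JSON. drive_tool: Moves the arm, as the interface text tells. Its arguments: {"type":"object","properties":{"commands":{"type":"array"},"grip_force":{"type":"number"}},"required":["commands"]}

```bash
mkdir -p pics; ls; cat > h.py <<'E'
import numpy as np, cv2
from plant import r
def cap(n,f=None):
    c=r.capture(n)
    if f: cv2.imwrite('pics/'+f,c['frame'][:,:,::-1])
    return c
def K(c): return np.array([[c['fx'],0,c['cx']],[0,c['fy'],c['cy']],[0,0,1.]]),np.array(c['D'],float)
def ray(c,uv,z):
    k,D=K(c);p=cv2.undistortPoints(np.array(uv,float).reshape(-1,1,2),k,D).reshape(-1,2)
    T=np.array(c['world_from_camera']);d=np.c_[p,np.ones(len(p))]@T[:3,:3].T;o=T[:3,3]
    return o+d*((z-o[2])/d[:,2])[:,None]
def proj(c,P):
    k,D=K(c);T=np.linalg.inv(np.array(c['world_from_camera']))
    return cv2.projectPoints(np.array(P,float).reshape(-1,1,3),cv2.Rodrigues(T[:3,:3])[0],T[:3,3],k,D)[0].reshape(-1,2)
E
python3 - <<'E'
from h import *
np.set_printoptions(precision=4,suppress=True)
for n in ('top','scene'):
    c=cap(n,n+'0.png'); print(n,c['fx'],np.array(c['world_from_camera']))
    for l in ['turntable_base','turntable','peg','lever','pipe_tee','spool','tin','nut_big']:
        for t in r.trace(l,n)[:2]:
            ys,xs=np.nonzero(t['pixels']); print(l,round(t['score'],2),t['extent'],xs.mean().round(1),ys.mean().round(1))
print(r.get_state())
E
```

```text
pics
top 395.15922253210925 [[-0.0192 -0.9934  0.1128  0.3706]
 [-0.9994  0.0223  0.0261 -0.0221]
 [-0.0285 -0.1122 -0.9933  1.2806]
 [ 0.      0.      0.      1.    ]]
turntable_base 0.96 [263.8, 165.3, 356.9, 242.3] 302.3 201.5
turntable 0.88 [269.7, 171.2, 331.7, 225.1] 299.0 200.5
peg 0.49 [272.4, 201.8, 280.6, 214.4] 276.2 207.1
lever 0.67 [333.1, 180.4, 355.9, 204.3] 344.6 191.3
pipe_tee 0.75 [286.9, 193.5, 308.7, 210.1] 299.9 198.8
pipe_tee 0.68 [403.9, 171.2, 426.8, 190.1] 411.7 181.4
spool 0.84 [200.1, 208.3, 229.5, 236.6] 214.8 222.6
tin 0.55 [432.3, 229.0, 467.4, 255.7] 451.1 244.1
nut_big 0.69 [285.5, 193.0, 309.8, 207.1] 299.7 198.4
nut_big 0.49 [393.1, 233.1, 399.1, 241.6] 395.8 236.0
scene 494.8108126239791 [[ 0.8051 -0.3631  0.469  -0.099 ]
 [-0.593  -0.5061  0.6263 -0.8188]
 [ 0.0099 -0.7823 -0.6228  0.9043]
 [ 0.      0.      0.      1.    ]]
turntable_base 0.58 [261.0, 167.4, 359.5, 240.7] 305.9 205.0
turntable 0.93 [269.0, 168.4, 339.3, 211.8] 303.1 193.4
peg 0.56 [280.9, 172.0, 288.3, 184.4] 284.2 176.4
lever 0.79 [323.9, 199.8, 359.0, 214.3] 340.6 207.3
pipe_tee 0.9 [396.2, 258.7, 430.0, 285.0] 411.0 273.4
pipe_tee 0.84 [355.2, 246.0, 382.9, 270.6] 367.2 257.3
spool 0.91 [222.4, 151.8, 253.4, 182.5] 238.3 165.3
tin 0.93 [357.6, 302.4, 400.0, 361.6] 377.2 333.4
tin 0.71 [325.0, 203.1, 358.3, 214.0] 340.8 207.3
nut_big 0.65 [334.2, 283.8, 348.1, 298.9] 339.9 290.4
{'time_s': 0.9, 'joints': array([ 86.1207,  20.5452,   0.6824,  -0.0009, -70.136 , -16.5077]), 'qd': array([ 0.0786,  0.0782, -0.0062,  0.0046, -0.0602,  0.021 ]), 'joint_torque': array([ -0.0005, -58.2359,  29.3301,   7.002 ,   0.0125,  -0.    ]), 'tcp_pos': array([0.2351, 0.6327, 0.2266]), 'eef_rot': array([-179.9991,    0.0012,  -20.3873]), 'contact_force': array([ 0.1006,  0.3234, -0.4651]), 'moment': array([0.054 , 0.0189, 0.0299]), 'gripper_force': 0.0, 'gripper_width': 0.08733958562379383}
```

```bash
python3 - <<'E'
import cv2,numpy as np
a=cv2.imread('pics/top0.png')[140:270,190:490]; b=cv2.imread('pics/scene0.png')[140:270,200:440]
cv2.imwrite('pics/a.png',cv2.resize(a,(800,347),interpolation=2)); cv2.imwrite('pics/b.png',cv2.resize(b,(800,433),interpolation=2))
E
```

```text
(no output)
```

View pics/a.png

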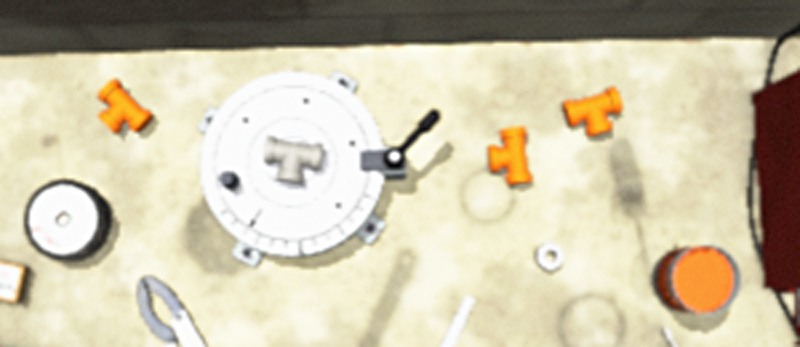

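View pics/b.png

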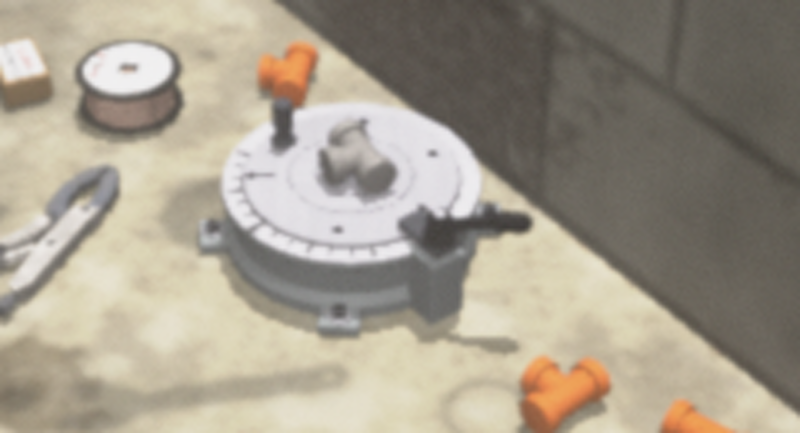

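```bash
python3 - <<'E'
from h import *
np.set_printoptions(precision=4,suppress=True)
c=cap('top'); s=cap('scene')
f=lambda x,y:(190+x*.375,140+y*.375)
g=lambda x,y:(200+x*.3,140+y*.3)
for n,p,z in [('collar L',f(202,160),.06),('collar R',f(384,160),.06),('collar top',f(292,71),.06),('collar bot',f(293,257),.06),('pegtop',f(230,179),.1),('arrow tip',f(251,226),.064),('stud',f(394,157),.101),('leverend',f(433,117),.1),('tee',f(293,160),.08),('zero?',f(308,250),.06),('spool',f(66,220),.04),('tin',f(700,280),.1),('nut',f(550,257),.02),('wallfoot',f(300,42),0),('wall r',f(600,37),0)]:
    print(n,ray(c,[p],z)[0])
for n,p,z in [('pegtop',g(283,101),.106),('arrow tip',g(248,176),.064),('leverend',g(528,222),.1),('stud',g(432,222),.101),('zero?',g(252,238),.06)]: print(n,ray(s,[p],z)[0])
w=r.capture('wrist'); print(w['T_tool_cam'],w['fx'])
E
```

```text
collar L [0.524  0.1768 0.06  ]
collar R [ 0.5191 -0.0365  0.06  ]
collar top [0.6275 0.0695 0.06  ]
collar bot [0.4084 0.0714 0.06  ]
pegtop [0.4966 0.1385 0.1   ]
arrow tip [0.4451 0.1193 0.064 ]
stud [ 0.5173 -0.0474  0.101 ]
leverend [ 0.562  -0.0927  0.1   ]
tee [0.5191 0.0683 0.08  ]
zero? [0.4162 0.0538 0.06  ]
spool [0.458  0.3444 0.04  ]
tin [ 0.3715 -0.3857  0.1   ]
nut [ 0.4032 -0.232   0.02  ]
wallfoot [0.6766 0.0636 0.    ]
wall r [ 0.6741 -0.3088  0.    ]
pegtop [0.4985 0.1425 0.106 ]
arrow tip [0.4474 0.1199 0.064 ]
leverend [ 0.5678 -0.0943  0.1   ]
stud [ 0.5071 -0.0522  0.101 ]
zero? [0.4096 0.0545 0.06  ]
[[ 0.0015 -0.9546 -0.298   0.0801]
 [ 1.      0.0015  0.0003 -0.0005]
 [ 0.0002 -0.298   0.9546 -0.1577]
 [ 0.      0.      0.      1.    ]] 309.906389699352
```

Emit:
drive_tool([
  {"hand": 1,"tx": 0.235,"ty": -0.47,"tz": 0,"turn": -0.8},
  {"hand": 1,"tx": 0.235,"ty": -0.47,"tz": 0,"turn": -0.8},
  {"hand": 1,"tx": 0.235,"ty": -0.47,"tz": 0,"turn": -0.8},
  {"hand": 1,"tx": 0.235,"ty": -0.47,"tz": 0,"turn": -0.8},
  {"hand": 1,"tx": 0.235,"ty": -0.47,"tz": 0,"turn": -0.8},
  {"hand": 1,"tx": 0.235,"ty": -0.47,"tz": 0,"turn": -0.8},
  {"hand": 1,"tx": 0.235,"ty": -0.47,"tz": 0,"turn": -0.8},
  {"hand": 1,"tx": 0.235,"ty": -0.47,"tz": 0,"turn": -0.8},
  {"hand": 1,"tx": 0.235,"ty": -0.47,"tz": 0,"turn": -0.8},
  {"hand": 1,"tx": 0.235,"ty": -0.47,"tz": 0,"turn": -0.8},
], grip_force=5)

```text
time_s: 2.05
tcp_pos: [0.3763, 0.3505, 0.2269]
eef_rot: [-180.0, 0.0, -92.5]
contact_force: [0.3, -0.1, 0.4]
gripper_width: 0.0132
gripper_force: 0.0
```

Emit:
drive_tool([
  {"hand": 1,"tx": 0.235,"ty": -0.47,"tz": 0,"turn": -0.8},
  {"hand": 1,"tx": 0.235,"ty": -0.47,"tz": 0,"turn": -0.8},
  {"hand": 1,"tx": 0.235,"ty": -0.47,"tz": 0,"turn": -0.8},
  {"hand": 1,"tx": 0.235,"ty": -0.47,"tz": 0,"turn": -0.8},
  {"hand": 1,"tx": 0.235,"ty": -0.47,"tz": 0,"turn": -0.8},
  {"hand": 1,"tx": 0.235,"ty": -0.47,"tz": 0,"turn": -0.8},
  {"hand": 1,"tx": 0.235,"ty": -0.47,"tz": 0,"turn": -0.8},
  {"hand": 1,"tx": 0.235,"ty": -0.47,"tz": 0,"turn": -0.8},
  {"hand": 1,"tx": 0.235,"ty": -0.47,"tz": 0,"turn": -0.8},
  {"hand": 1,"tx": 0.235,"ty": -0.47,"tz": 0,"turn": -0.8},
])

```text
time_s: 3.05
tcp_pos: [0.5172, 0.0685, 0.2265]
eef_rot: [-180.0, -0.0, -164.3]
contact_force: [-0.7, 0.2, -0.7]
gripper_width: 0.0007
gripper_force: 0.0
```

```bash
cat >> h.py <<'E'
from scipy.spatial.transform import Rotation as Ro
def wrist(f=None):
    s=r.get_state(); c=cap('wrist',f); T=np.eye(4); T[:3,:3]=Ro.from_euler('xyz',s['eef_rot'],degrees=True).as_matrix(); T[:3,3]=s['tcp_pos']
    c['world_from_camera']=T@np.array(c['T_tool_cam']); return c
E
python3 - <<'E'
from h import *
np.set_printoptions(precision=4,suppress=True)
s=r.get_state(); print(s['time_s'],s['tcp_pos'],s['eef_rot'],s['joints'],s['gripper_width'])
c=wrist('w1.png'); np.save('w1.npy',c,allow_pickle=True)
for l in ['turntable','peg','lever']:
    for t in r.trace(l,'wrist')[:2]:
        ys,xs=np.nonzero(t['pixels']); print(l,round(t['score'],2),t['extent'],xs.mean().round(1),ys.mean().round(1))
print(proj(c,[[.5185,.07,.064],[.4966,.139,.064],[.446,.1195,.064],[.4126,.0541,.06],[.512,-.049,.1]]))
E
```

```text
3.05 [0.5172 0.0685 0.2265] [-179.9975   -0.0124 -164.339 ] [  29.1166    6.0638  -18.4735   -0.0005  -65.4752 -103.4554] 0.000660813660233771
turntable 0.91 [236.7, 93.3, 409.5, 250.4] 323.7 166.9
peg 0.73 [381.0, 168.3, 410.0, 198.0] 393.9 184.2
lever 0.79 [139.7, 141.6, 221.2, 196.8] 181.4 168.3
[[317.7594 179.9317]
 [385.5837 177.8389]
 [383.955  126.3194]
 [331.4148  74.4165]
 [196.0828 149.5314]]
```

View pics/w1.png

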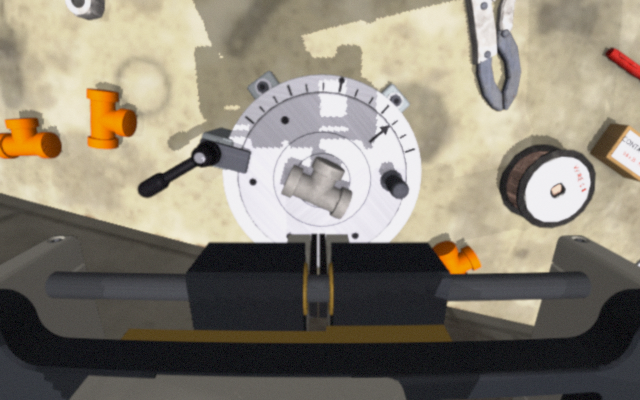

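```bash
python3 - <<'E'
from h import *
a=cv2.imread('pics/w1.png')[65:265,130:430]
cv2.imwrite('pics/w1c.png',cv2.resize(a,(800,533),interpolation=cv2.INTER_CUBIC))
E
```

```text
(no output)
```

View pics/w1c.png

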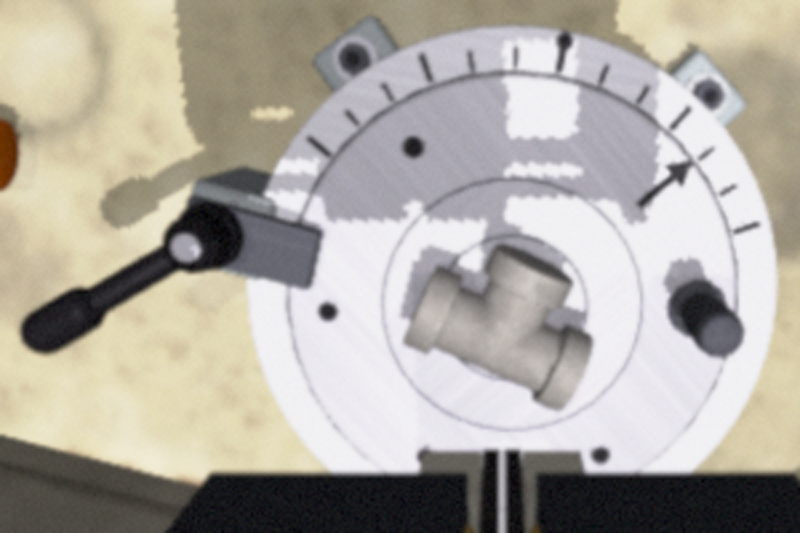

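```bash
python3 - <<'E'
from h import *
np.set_printoptions(precision=4,suppress=True)
c=np.load('w1.npy',allow_pickle=True).item()
P=lambda L,z:ray(c,[(130+x*.375-.3,65+y*.375-.3) for x,y in L],z)[:,:2]
ed=P([(249,290),(777,290),(513,27),(290,170),(730,150),(350,80),(690,80)],.06)
from scipy.optimize import least_squares
ce=least_squares(lambda q:np.hypot(*(ed-q[:2]).T)-.108,[.52,.07]);print('centre',ce.x,ce.fun)
C=ce.x
def pol(n,p):
    d=p-C;print(n,p,np.hypot(*d),np.degrees(np.arctan2(d[1],d[0]))%360)
pol('zero in',P([(560,71)],.06)[0]);pol('zero dot',P([(565,40)],.06)[0])
pol('30in',P([(429,80)],.06)[0]);pol('30out',P([(420,54)],.06)[0])
pol('60in',P([(327,153)],.06)[0]);pol('-30',P([(673,126)],.06)[0]); pol('-60',P([(735,232)],.06)[0])
pol('tip',P([(692,162)],.064)[0]);pol('tail',P([(640,205)],.064)[0])
pol('pegtop',P([(720,331)],.106)[0]);pol('pegfoot',P([(692,305)],.068)[0])
pol('ring',P([(487,335)],.064)[0])
pv=P([(186,245)],.105)[0];pol('stud',pv)
e=P([(38,330)],.1)[0];print('end',e,np.hypot(*(e-pv)),np.degrees(np.arctan2(*(e-pv)[::-1])))
pol('teectr',P([(500,325)],.08)[0])
E
```

```text
centre [0.5196 0.076 ] [-0.     -0.0016  0.0006 -0.0039 -0.0035  0.0014  0.0032]
zero in [0.4257 0.0666] 0.09442512146091002 185.7502185148231
zero dot [0.4146 0.0652] 0.10557764065620737 185.9076643536106
30in [0.4421 0.0202] 0.0955359162954358 215.76193284031586
30out [0.434  0.0146] 0.1053690048497236 215.63077237753163
60in [ 0.4787 -0.011 ] 0.09614208844638623 244.80757012148717
-30 [0.433  0.1138] 0.09451009888751123 156.41676558520817
-60 [0.4647 0.1509] 0.09278994158885465 126.254842761083
tip [0.4437 0.1244] 0.09000255501351707 147.51640214160753
tail [0.4647 0.1104] 0.0648007281486448 147.95050153266624
pegtop [0.4954 0.1434] 0.071559160053059 109.80945822052458
pegfoot [0.4961 0.142 ] 0.07003567582730175 109.62341851888067
ring [0.5312 0.0675] 0.014392149912931668 323.67801443973156
stud [ 0.5163 -0.0432] 0.11929766466762867 268.40813671765693
end [ 0.5633 -0.0927] 0.06820380313622952 -46.47656989317263
teectr [0.5214 0.0702] 0.006063688356786849 286.9354635922497
```

Emit:
drive_tool([
  {"hand": 1,"tx": 0.016,"ty": 0.1425,"tz": 0,"turn": 0.025},
  {"hand": 1,"tx": 0.016,"ty": 0.1425,"tz": 0,"turn": 0.025},
  {"hand": 1,"tx": 0.016,"ty": 0.1425,"tz": -0.06,"turn": 0.025},
  {"hand": 1,"tx": 0.016,"ty": 0.1425,"tz": -0.12,"turn": 0.025},
  {"hand": 1,"tx": 0.016,"ty": 0.1425,"tz": -0.18,"turn": 0.025},
  {"hand": 1,"tx": 0.016,"ty": 0.1425,"tz": -0.22,"turn": 0.025},
  {"hand": 1,"tx": 0.016,"ty": 0.1425,"tz": -0.244,"turn": 0.025},
  {"hand": 1,"tx": 0.016,"ty": 0.1425,"tz": -0.244,"turn": 0.025},
])

```text
time_s: 4.05
tcp_pos: [0.5253, 0.1537, 0.078]
eef_rot: [-179.9, -0.2, -162.0]
contact_force: [0.2, 1.0, 0.4]
gripper_width: 0.0006
gripper_force: 0.0
```

```bash
python3 - <<'E'
from h import *
np.set_printoptions(precision=4,suppress=True)
s=r.get_state(); print(s['time_s'],s['tcp_pos'],s['eef_rot'],s['contact_force'])
C=np.array([.518,.073]); p0=s['tcp_pos'][:2]; y0=s['eef_rot'][2]
for f in [108,112,117,122,128,134,140,146,152,158,162,165,168,170,172,174,176]:
    a=np.radians(f);p=C+.074*np.array([np.cos(a),np.sin(a)])-.0185*np.array([-np.sin(a),np.cos(a)])
    print(f,p,(p-p0)/.6,((f+90-360)-y0)/90)
E
```

```text
4.05 [0.5253 0.1537 0.078 ] [-179.939    -0.2378 -162.0411] [0.2301 1.0044 0.3971]
108 [0.5127 0.1491] [-0.021  -0.0077] 0.00045674410246255724
112 [0.5074 0.1485] [-0.0298 -0.0086] 0.044901188546907
117 [0.5009 0.1473] [-0.0407 -0.0106] 0.10045674410246255
122 [0.4945 0.1456] [-0.0514 -0.0136] 0.1560122996580181
128 [0.487  0.1427] [-0.0638 -0.0183] 0.22267896632468479
134 [0.4799 0.1391] [-0.0757 -0.0244] 0.28934563299135146
140 [0.4732 0.1347] [-0.0869 -0.0316] 0.3560122996580181
146 [0.467  0.1297] [-0.0972 -0.04  ] 0.42267896632468477
152 [0.4613 0.1241] [-0.1066 -0.0494] 0.4893456329913514
158 [0.4563 0.1179] [-0.115  -0.0597] 0.5560122996580181
162 [0.4533 0.1135] [-0.12   -0.0671] 0.6004567441024625
165 [0.4513 0.11  ] [-0.1234 -0.0728] 0.6337900774357959
168 [0.4495 0.1065] [-0.1264 -0.0787] 0.6671234107691292
170 [0.4483 0.1041] [-0.1283 -0.0827] 0.6893456329913514
172 [0.4473 0.1016] [-0.1301 -0.0868] 0.7115678552135737
174 [0.4463 0.0991] [-0.1316 -0.091 ] 0.7337900774357959
176 [0.4455 0.0966] [-0.1331 -0.0952] 0.7560122996580181
```

Emit:
drive_tool([
  {"hand": 1,"tx": -0.011,"ty": -0.004,"tz": 0,"turn": 0},
  {"hand": 1,"tx": -0.021,"ty": -0.008,"tz": 0,"turn": 0},
  {"hand": 1,"tx": -0.026,"ty": -0.008,"tz": 0,"turn": 0.022},
  {"hand": 1,"tx": -0.031,"ty": -0.009,"tz": 0,"turn": 0.05},
  {"hand": 1,"tx": -0.036,"ty": -0.01,"tz": 0,"turn": 0.075},
  {"hand": 1,"tx": -0.041,"ty": -0.011,"tz": 0,"turn": 0.1},
  {"hand": 1,"tx": -0.046,"ty": -0.012,"tz": 0,"turn": 0.13},
  {"hand": 1,"tx": -0.051,"ty": -0.0136,"tz": 0,"turn": 0.156},
  {"hand": 1,"tx": -0.0575,"ty": -0.016,"tz": 0,"turn": 0.19},
  {"hand": 1,"tx": -0.064,"ty": -0.018,"tz": 0,"turn": 0.223},
])

```text
time_s: 5.05
tcp_pos: [0.4893, 0.1443, 0.0818]
eef_rot: [-180.0, 0.3, -141.9]
contact_force: [2.7, 0.8, -2.9]
gripper_width: 0.0007
gripper_force: 1.7
```

```bash
python3 - <<'E'
from h import *
np.set_printoptions(precision=4,suppress=True)
s=r.get_state(); print(s['time_s'],s['tcp_pos'],s['eef_rot'],s['contact_force'])
c=wrist('w2.png'); np.save('w2.npy',c,allow_pickle=True)
for l in ['peg','turntable']:
  for t in r.trace(l,'wrist')[:1]:
    ys,xs=np.nonzero(t['pixels']); print(l,t['score'],t['extent'],xs.mean(),ys.mean(), ray(c,[(xs.mean(),ys.mean())],.09))
E
```

```text
5.05 [0.4893 0.1443 0.0818] [-179.9865    0.269  -141.8985] [ 2.6955  0.7954 -2.8821]
peg 0.72 [300.0, 188.4, 336.9, 248.4] 317.2268093781855 218.98267074413863 [[0.4719 0.1318 0.09  ]]
turntable 0.85 [53.1, 42.2, 344.4, 324.9] 196.28694330852943 154.44763245514068 [[0.4818 0.0644 0.09  ]]
```

View pics/w2.png

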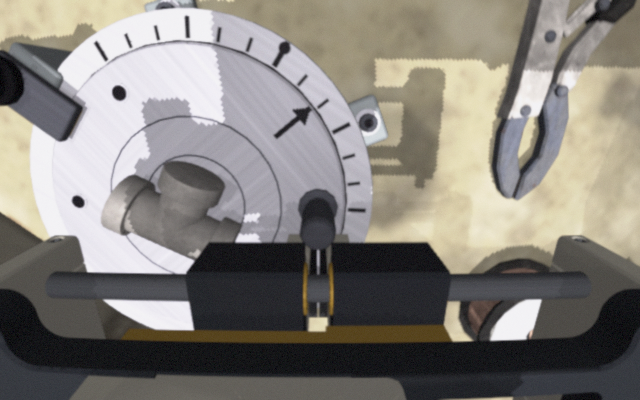

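Emit:
drive_tool([
  {"hand": 1,"tx": -0.006,"ty": -0.003,"tz": 0,"turn": 0.033},
  {"hand": 1,"tx": -0.0119,"ty": -0.0061,"tz": 0,"turn": 0.067},
  {"hand": 1,"tx": -0.0175,"ty": -0.0097,"tz": 0,"turn": 0.1},
  {"hand": 1,"tx": -0.0231,"ty": -0.0133,"tz": 0,"turn": 0.133},
  {"hand": 1,"tx": -0.0283,"ty": -0.0175,"tz": 0,"turn": 0.167},
  {"hand": 1,"tx": -0.0334,"ty": -0.0217,"tz": 0,"turn": 0.2},
  {"hand": 1,"tx": -0.0381,"ty": -0.0264,"tz": 0,"turn": 0.233},
  {"hand": 1,"tx": -0.0428,"ty": -0.0311,"tz": 0,"turn": 0.267},
  {"hand": 1,"tx": -0.047,"ty": -0.0362,"tz": 0,"turn": 0.3},
  {"hand": 1,"tx": -0.0512,"ty": -0.0414,"tz": 0,"turn": 0.333},
])

```text
time_s: 6.2
tcp_pos: [0.4584, 0.1195, 0.0812]
eef_rot: [-179.9, 0.2, -112.0]
contact_force: [0.0, 3.8, 2.3]
gripper_width: 0.0004
gripper_force: 1.8
```

Emit:
drive_tool([
  {"hand": 1,"tx": -0.0025,"ty": -0.0037,"tz": 0,"turn": 0.022},
  {"hand": 1,"tx": -0.005,"ty": -0.0074,"tz": 0,"turn": 0.045},
  {"hand": 1,"tx": -0.0068,"ty": -0.0102,"tz": 0,"turn": 0.061},
  {"hand": 1,"tx": -0.0084,"ty": -0.0131,"tz": 0,"turn": 0.078},
  {"hand": 1,"tx": -0.01,"ty": -0.016,"tz": 0,"turn": 0.095},
  {"hand": 1,"tx": -0.0114,"ty": -0.019,"tz": 0,"turn": 0.111},
  {"hand": 1,"tx": -0.0114,"ty": -0.019,"tz": 0,"turn": 0.111},
  {"hand": 1,"tx": -0.0114,"ty": -0.019,"tz": 0,"turn": 0.111},
])

```text
time_s: 7.0
tcp_pos: [0.4506, 0.1068, 0.08]
eef_rot: [180.0, -0.0, -102.1]
contact_force: [0.4, 1.3, 1.2]
gripper_width: 0.0003
gripper_force: 0.6
```

```bash
python3 - <<'E'
from h import *
np.set_printoptions(precision=4,suppress=True)
s=r.get_state(); print(s['time_s'],s['tcp_pos'],s['eef_rot'],s['contact_force'])
c=wrist('w3.png'); np.save('w3.npy',c,allow_pickle=True)
print(proj(c,[[.518,.073,.064]]))
E
```

```text
7.0 [0.4506 0.1068 0.08  ] [ 179.9792   -0.036  -102.1351] [0.3774 1.2806 1.1648]
[[194.429  206.4407]]
```

View pics/w3.png

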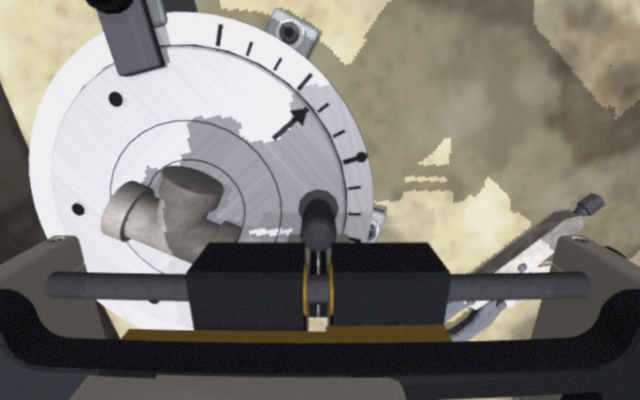

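```bash
cat > m.py <<'E'
from h import *
import sys
# refine: sample rings in world about centre and find dark ticks
def meas(c,z0=186.):
    C=np.array([.518,.073]); g=cv2.cvtColor(c['frame'],cv2.COLOR_RGB2GRAY).astype(np.float32)
    def prof(rs,z,a): 
        out=0
        for q in rs:
            P=np.c_[C[0]+q*np.cos(a),C[1]+q*np.sin(a),np.full(len(a),z)]; u=proj(c,P).astype(np.float32)
            out=out+cv2.remap(g,u[:,:1],u[:,1:],1).ravel()
        return out/len(rs)
    return C,g,prof
def refine(c):
    from scipy.optimize import minimize
    C,g,prof=meas(c)
    k=np.radians(np.arange(0,51,10))
    gb=cv2.GaussianBlur(g,(0,0),1.2)
    def cost(q,full=False):
        a=np.radians(q[2])+k; s=0
        for rr in np.linspace(.093,.099,5):
            u=proj(c,np.c_[q[0]+rr*np.cos(a),q[1]+rr*np.sin(a),np.full(len(a),.06)]).astype(np.float32)
            s+=cv2.remap(gb,u[:,:1],u[:,1:],1).mean()
        return s
    best=min((minimize(cost,[C[0]+i,C[1]+j,186+t],method='Nelder-Mead',options=dict(initial_simplex=[[C[0]+i,C[1]+j,186+t],[C[0]+i+.002,C[1]+j,186+t],[C[0]+i,C[1]+j+.002,186+t],[C[0]+i,C[1]+j,187+t]])) for i in (-.003,0,.003) for j in (-.003,0,.003) for t in (-1.5,1.5)),key=lambda m:m.fun)
    return best.x,best.fun
def arrow(c,x,lo=-50,hi=55):
    g=cv2.cvtColor(c['frame'],cv2.COLOR_RGB2GRAY).astype(np.float32)
    A=np.arange(lo,hi,.25);s=0
    for rr in np.linspace(.068,.083,7):
        a=np.radians(A+x[2]);u=proj(c,np.c_[x[0]+rr*np.cos(a),x[1]+rr*np.sin(a),np.full(len(a),.064)]).astype(np.float32)
        v=cv2.remap(g,u[:,:1],u[:,1:],1).ravel(); s=s+v-cv2.blur(v[None],(41,1)).ravel()
    i=np.argsort(s)[:6];return A[i],s[i]
E
python3 - <<'E'
from m import *
np.set_printoptions(precision=4,suppress=True)
c=np.load('w3.npy',allow_pickle=True).item()
x,f=refine(c);print(x,f);print(arrow(c,x,0,45))
def pol(p,z):
    P=ray(c,[p],z)[0,:2]-x[:2];print(p,np.hypot(*P),np.degrees(np.arctan2(P[1],P[0]))%360-x[2])
for p in [(219,40),(306,82),(347,160)]:pol(p,.06)
pol((308,110),.064);pol((276,138),.064)
E
```

```text
[  0.5179   0.0744 185.2381] 504.7333068847656
(array([23.25, 23.5 , 23.  , 22.75, 23.75, 22.5 ]), array([-768.027 , -762.2475, -759.7461, -706.262 , -686.836 , -609.1192],
      dtype=float32))
(219, 40) 0.09546287585368568 59.78472313709935
(306, 82) 0.09811074546574011 29.51121088804888
(347, 160) 0.09493734154707077 0.21779366544231493
(308, 110) 0.08882449078099144 22.505862302591822
(276, 138) 0.06536116727461014 22.41030324062484
```

Emit:
drive_tool([
  {"hand": 1,"tx": -0.001,"ty": -0.002,"tz": 0,"turn": 0.011},
  {"hand": 1,"tx": -0.0019,"ty": -0.004,"tz": 0,"turn": 0.022},
  {"hand": 1,"tx": -0.0028,"ty": -0.006,"tz": 0,"turn": 0.033},
  {"hand": 1,"tx": -0.0037,"ty": -0.0081,"tz": 0,"turn": 0.045},
  {"hand": 1,"tx": -0.0045,"ty": -0.0102,"tz": 0,"turn": 0.056},
  {"hand": 1,"tx": -0.0052,"ty": -0.0123,"tz": 0,"turn": 0.067},
  {"hand": 1,"tx": -0.006,"ty": -0.0142,"tz": 0,"turn": 0.078},
  {"hand": 1,"tx": -0.006,"ty": -0.0142,"tz": 0,"turn": 0.078},
  {"hand": 1,"tx": -0.006,"ty": -0.0142,"tz": 0,"turn": 0.078},
  {"hand": 1,"tx": -0.006,"ty": -0.0142,"tz": 0,"turn": 0.078},
])

```text
time_s: 8.05
tcp_pos: [0.447, 0.0984, 0.0801]
eef_rot: [180.0, -0.0, -95.1]
contact_force: [0.3, 0.1, -0.7]
gripper_width: 0.0003
gripper_force: 0.5
```

```bash
python3 - <<'E'
from m import *
np.set_printoptions(precision=4,suppress=True)
s=r.get_state(); print(s['time_s'],s['tcp_pos'],s['eef_rot'],s['contact_force'])
c=wrist('w4.png'); np.save('w4.npy',c,allow_pickle=True)
x,f=refine(c);print(x,f);print(arrow(c,x,0,45))
E
```

```text
8.05 [0.447  0.0984 0.0801] [179.977   -0.0283 -95.0995] [ 0.3457  0.124  -0.7271]
[  0.5181   0.074  185.0122] 505.941650390625
(array([30.  , 30.25, 29.75, 30.5 , 29.5 , 30.75]), array([-895.2545, -891.0035, -854.327 , -839.5884, -733.9813, -710.5168],
      dtype=float32))
```

Emit:
drive_tool([
  {"hand": 1,"tx": 0,"ty": 0.01,"tz": 0,"turn": 0},
  {"hand": 1,"tx": 0,"ty": 0.03,"tz": 0,"turn": 0},
  {"hand": 1,"tx": 0,"ty": 0.03,"tz": 0.06,"turn": 0},
  {"hand": 1,"tx": 0,"ty": 0.03,"tz": 0.12,"turn": 0},
  {"hand": 1,"tx": 0,"ty": 0.03,"tz": 0.2,"turn": 0},
  {"hand": 1,"tx": 0.06,"ty": 0,"tz": 0.22,"turn": -0.18},
  {"hand": 1,"tx": 0.12,"ty": -0.05,"tz": 0.22,"turn": -0.27},
  {"hand": 1,"tx": 0.17,"ty": -0.11,"tz": 0.22,"turn": -0.36},
  {"hand": 1,"tx": 0.22,"ty": -0.17,"tz": 0.22,"turn": -0.45},
  {"hand": 1,"tx": 0.232,"ty": -0.23,"tz": 0.22,"turn": -0.54},
])

```text
time_s: 9.1
tcp_pos: [0.5889, -0.0401, 0.2113]
eef_rot: [-180.0, -0.0, -138.4]
contact_force: [-0.4, 0.4, 0.0]
gripper_width: 0.0006
gripper_force: 0.0
```

Emit:
drive_tool([
  {"hand": 1,"tx": 0,"ty": -0.03,"tz": 0,"turn": -0.18},
  {"hand": 1,"tx": 0,"ty": -0.03,"tz": 0,"turn": -0.18},
  {"hand": 1,"tx": 0,"ty": -0.03,"tz": 0,"turn": -0.18},
  {"hand": 1,"tx": 0,"ty": -0.03,"tz": 0,"turn": -0.18},
])

```text
time_s: 9.5
tcp_pos: [0.5865, -0.0567, 0.2121]
eef_rot: [180.0, -0.0, -154.0]
contact_force: [0.7, -0.2, 0.1]
gripper_width: 0.0006
gripper_force: 0.0
```

```bash
python3 - <<'E'
from m import *
np.set_printoptions(precision=4,suppress=True)
s=r.get_state(); print(s['time_s'],s['tcp_pos'],s['eef_rot'],s['joints'])
c=wrist('w5.png'); np.save('w5.npy',c,allow_pickle=True)
x,f=refine(c);print(x,f);print(arrow(c,x,0,45))
E
```

```text
9.5 [ 0.5865 -0.0567  0.2121] [ 179.9992   -0.0107 -154.0087] [ 13.4741  13.1098 -11.7112   0.0017 -65.1896 -77.4835]
[  0.5171   0.0756 186.0697] 640.0607299804688
(array([30.5 , 30.75, 30.25, 31.  , 30.  , 31.25]), array([-776.775 , -764.3087, -720.5599, -689.5211, -615.6624, -583.1933],
      dtype=float32))
```

View pics/w5.png

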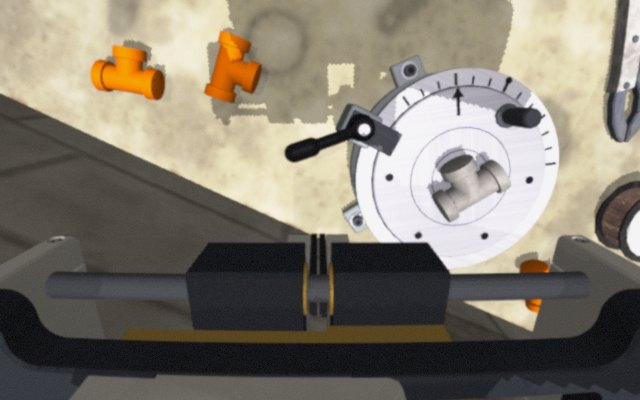

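```bash
python3 - <<'E'
from h import *
np.set_printoptions(precision=4,suppress=True)
c=np.load('w5.npy',allow_pickle=True).item()
p=ray(c,[(364,130)],.107)[0];p2=ray(c,[(363,130)],.101)[0];e=ray(c,[(285,152)],.1)[0];m=ray(c,[(303,147)],.1)[0];print(p,p2,e,m)
for q in (e,m):
  d=(q-p2)[:2];print(np.hypot(*d),np.degrees(np.arctan2(d[1],d[0])))
E
```

```text
[ 0.5185 -0.0457  0.107 ] [ 0.519  -0.0454  0.101 ] [ 0.5658 -0.0975  0.1   ] [ 0.555  -0.0852  0.1   ]
0.07004909039609353 -48.070874231819694
0.05363379511584259 -47.93975617925149
```

Emit:
drive_tool([
  {"hand": 1,"tx": 0,"ty": 0,"tz": -0.03,"turn": -0.06},
  {"hand": 1,"tx": 0,"ty": 0,"tz": -0.08,"turn": -0.06},
  {"hand": 1,"tx": 0,"ty": 0,"tz": -0.13,"turn": -0.06},
  {"hand": 1,"tx": 0,"ty": 0,"tz": -0.18,"turn": -0.06},
  {"hand": 1,"tx": 0,"ty": 0,"tz": -0.21,"turn": -0.06},
  {"hand": 1,"tx": 0,"ty": 0,"tz": -0.21,"turn": -0.06},
  {"hand": 1,"tx": 0,"ty": 0,"tz": -0.21,"turn": -0.06},
])

```text
time_s: 10.25
tcp_pos: [0.5868, -0.0568, 0.0867]
eef_rot: [-180.0, -0.0, -159.5]
contact_force: [1.0, -0.7, 0.5]
gripper_width: 0.0004
gripper_force: 0.0
```

Emit:
drive_tool([
  {"hand": 1,"tx": -0.012,"ty": 0.0,"tz": 0,"turn": 0},
  {"hand": 1,"tx": -0.024,"ty": 0.0,"tz": 0,"turn": 0},
  {"hand": 1,"tx": -0.034,"ty": 0.0,"tz": 0,"turn": 0},
  {"hand": 1,"tx": -0.038,"ty": -0.008,"tz": 0,"turn": 0},
  {"hand": 1,"tx": -0.041,"ty": -0.016,"tz": 0,"turn": 0},
  {"hand": 1,"tx": -0.044,"ty": -0.025,"tz": 0,"turn": 0},
  {"hand": 1,"tx": -0.047,"ty": -0.035,"tz": 0,"turn": 0},
  {"hand": 1,"tx": -0.05,"ty": -0.045,"tz": 0,"turn": 0},
  {"hand": 1,"tx": -0.052,"ty": -0.054,"tz": 0,"turn": 0},
  {"hand": 1,"tx": -0.054,"ty": -0.062,"tz": 0,"turn": 0},
])

```text
time_s: 11.25
tcp_pos: [0.555, -0.0943, 0.0869]
eef_rot: [-180.0, 0.2, -159.6]
contact_force: [3.9, 5.4, -0.5]
gripper_width: 0.0005
gripper_force: 2.6
```

```bash
python3 - <<'E'
from m import *
np.set_printoptions(precision=4,suppress=True)
s=r.get_state(); print(s['time_s'],s['tcp_pos'],s['eef_rot'],s['contact_force'])
c=wrist('w6.png'); np.save('w6.npy',c,allow_pickle=True)
C=np.array([.517,-.0455]);p0=np.array([.5544,-.094]);y0=-159.4
for f in [-70,-75,-80,-85,-90,-95,-100,-105,-110,-115,-120,-124,-127]:
    a=np.radians(f);p=C+.058*np.array([np.cos(a),np.sin(a)])-.018*np.array([np.sin(a),-np.cos(a)])
    print(f,p,(p-p0)/.6,((f-90)-y0)/90)
E
```

```text
11.25 [ 0.555  -0.0943  0.0869] [-179.9845    0.1699 -159.6422] [ 3.9351  5.4392 -0.5452]
-70 [ 0.5538 -0.0938] [-0.0011  0.0003] -0.006666666666666604
-75 [ 0.5494 -0.0969] [-0.0083 -0.0048] -0.06222222222222216
-80 [ 0.5448 -0.0995] [-0.016  -0.0092] -0.11777777777777772
-85 [ 0.54   -0.1017] [-0.024  -0.0129] -0.17333333333333328
-90 [ 0.535  -0.1035] [-0.0323 -0.0158] -0.22888888888888884
-95 [ 0.5299 -0.1048] [-0.0409 -0.0181] -0.2844444444444444
-100 [ 0.5247 -0.1057] [-0.0496 -0.0196] -0.3399999999999999
-105 [ 0.5194 -0.1062] [-0.0584 -0.0203] -0.3955555555555555
-110 [ 0.5141 -0.1062] [-0.0672 -0.0203] -0.4511111111111111
-115 [ 0.5088 -0.1057] [-0.076  -0.0195] -0.5066666666666666
-120 [ 0.5036 -0.1047] [-0.0847 -0.0179] -0.5622222222222222
-124 [ 0.4995 -0.1036] [-0.0915 -0.0161] -0.6066666666666666
-127 [ 0.4965 -0.1027] [-0.0965 -0.0144] -0.6399999999999999
```

View pics/w6.png

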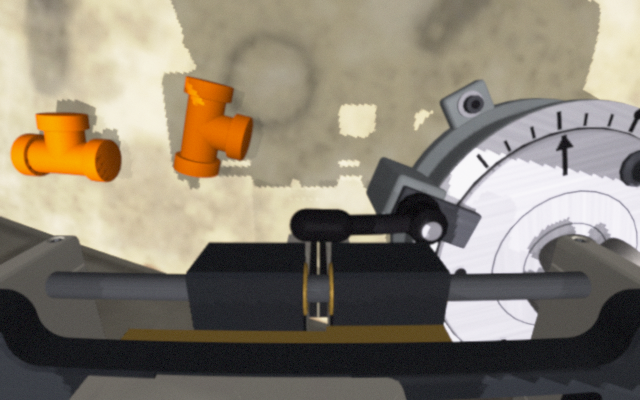

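Emit:
drive_tool([
  {"hand": 1,"tx": -0.0083,"ty": -0.0048,"tz": 0,"turn": -0.062},
  {"hand": 1,"tx": -0.012,"ty": -0.007,"tz": 0,"turn": -0.09},
  {"hand": 1,"tx": -0.016,"ty": -0.0092,"tz": 0,"turn": -0.118},
  {"hand": 1,"tx": -0.02,"ty": -0.011,"tz": 0,"turn": -0.145},
  {"hand": 1,"tx": -0.024,"ty": -0.0129,"tz": 0,"turn": -0.173},
  {"hand": 1,"tx": -0.0323,"ty": -0.0158,"tz": 0,"turn": -0.229},
  {"hand": 1,"tx": -0.0409,"ty": -0.0181,"tz": 0,"turn": -0.284},
  {"hand": 1,"tx": -0.0496,"ty": -0.0196,"tz": 0,"turn": -0.34},
  {"hand": 1,"tx": -0.0584,"ty": -0.0203,"tz": 0,"turn": -0.396},
  {"hand": 1,"tx": -0.0672,"ty": -0.0203,"tz": 0,"turn": -0.451},
])

```text
time_s: 12.3
tcp_pos: [0.5154, -0.1068, 0.087]
eef_rot: [179.9, 0.2, 159.6]
contact_force: [6.5, 1.8, -0.8]
gripper_width: 0.0004
gripper_force: 2.7
```

Emit:
drive_tool([
  {"hand": 1,"tx": -0.0044,"ty": 0.0004,"tz": 0,"turn": -0.028},
  {"hand": 1,"tx": -0.0088,"ty": 0.0008,"tz": 0,"turn": -0.056},
  {"hand": 1,"tx": -0.0132,"ty": 0.0016,"tz": 0,"turn": -0.084},
  {"hand": 1,"tx": -0.0175,"ty": 0.0024,"tz": 0,"turn": -0.111},
  {"hand": 1,"tx": -0.021,"ty": 0.0033,"tz": 0,"turn": -0.133},
  {"hand": 1,"tx": -0.0243,"ty": 0.0042,"tz": 0,"turn": -0.156},
  {"hand": 1,"tx": -0.0243,"ty": 0.0042,"tz": 0,"turn": -0.156},
  {"hand": 1,"tx": -0.0243,"ty": 0.0042,"tz": 0,"turn": -0.156},
])

```text
time_s: 13.1
tcp_pos: [0.5014, -0.1046, 0.0871]
eef_rot: [179.9, 0.2, 145.7]
contact_force: [7.8, -1.9, -2.0]
gripper_width: 0.0005
gripper_force: 3.5
```

```bash
python3 - <<'E'
from m import *
np.set_printoptions(precision=4,suppress=True)
s=r.get_state(); print(s['time_s'],s['tcp_pos'],s['eef_rot'],s['contact_force'])
E
```

```text
13.1 [ 0.5014 -0.1046  0.0871] [179.8737   0.2291 145.741 ] [ 7.8135 -1.9006 -2.0228]
```

Emit:
drive_tool([
  {"hand": 1,"tx": -0.0017,"ty": 0.0005,"tz": 0,"turn": -0.011},
  {"hand": 1,"tx": -0.0034,"ty": 0.0011,"tz": 0,"turn": -0.022},
  {"hand": 1,"tx": -0.005,"ty": 0.0017,"tz": 0,"turn": -0.033},
  {"hand": 1,"tx": -0.005,"ty": 0.0017,"tz": 0,"turn": -0.033},
  {"hand": 1,"tx": -0.005,"ty": 0.0017,"tz": 0,"turn": -0.033},
])

```text
time_s: 13.6
tcp_pos: [0.5007, -0.1046, 0.0875]
eef_rot: [179.8, 0.4, 142.8]
contact_force: [16.3, -11.4, -10.7]
gripper_width: 0.0002
gripper_force: 9.9
```

```bash
python3 - <<'E'
from m import *
np.set_printoptions(precision=4,suppress=True)
s=r.get_state(); print(s['time_s'],s['tcp_pos'],s['eef_rot'],s['contact_force'])
c=wrist('w7.png'); np.save('w7.npy',c,allow_pickle=True)
x,f=refine(c);print(x,f);print(arrow(c,x,0,45))
E
```

```text
13.6 [ 0.5007 -0.1046  0.0875] [179.8046   0.4461 142.8286] [ 16.2823 -11.4418 -10.659 ]
[  0.5081   0.0852 183.9222] 187.02529907226562
(array([42.5 , 42.75, 43.  , 42.25, 27.  , 27.25]), array([-509.5728, -505.4569, -464.7378, -428.8194, -387.3184, -363.1729],
      dtype=float32))
```

View pics/w7.png

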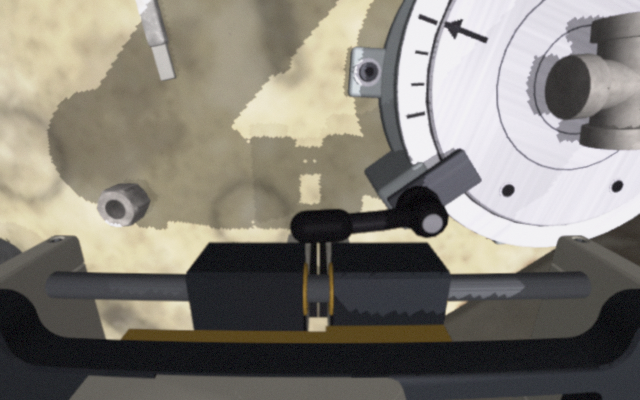

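Emit:
drive_tool([
  {"hand": 1,"tx": 0.007,"ty": -0.004,"tz": 0,"turn": 0},
  {"hand": 1,"tx": 0.021,"ty": -0.014,"tz": 0,"turn": 0},
  {"hand": 1,"tx": 0.042,"ty": -0.026,"tz": 0,"turn": 0},
  {"hand": 1,"tx": 0.042,"ty": -0.026,"tz": 0.07,"turn": 0},
  {"hand": 1,"tx": 0.042,"ty": -0.026,"tz": 0.15,"turn": 0},
  {"hand": 1,"tx": 0.042,"ty": -0.026,"tz": 0.23,"turn": 0.09},
  {"hand": 1,"tx": 0.042,"ty": 0.04,"tz": 0.23,"turn": 0.18},
  {"hand": 1,"tx": 0.042,"ty": 0.1,"tz": 0.23,"turn": 0.27},
  {"hand": 1,"tx": 0.042,"ty": 0.16,"tz": 0.23,"turn": 0.36},
  {"hand": 1,"tx": 0.042,"ty": 0.16,"tz": 0.23,"turn": 0.4},
])

```text
time_s: 14.65
tcp_pos: [0.5218, -0.0047, 0.2244]
eef_rot: [180.0, -0.0, 179.2]
contact_force: [0.0, -0.9, -0.7]
gripper_width: 0.0005
gripper_force: 0.0
```

```bash
python3 - <<'E'
from m import *
np.set_printoptions(precision=4,suppress=True)
s=r.get_state(); print(s['time_s'],s['tcp_pos'],s['eef_rot'],s['contact_force'])
c=wrist('w8.png'); np.save('w8.npy',c,allow_pickle=True)
x,f=refine(c);print(x,f);print(arrow(c,x,0,45))
E
```

```text
14.65 [ 0.5218 -0.0047  0.2244] [179.9842  -0.002  179.1932] [ 0.0209 -0.8687 -0.6865]
[  0.506    0.1016 203.047 ] 726.532470703125
(array([34.  , 33.75, 34.25, 33.5 , 34.5 , 33.25]), array([-222.8721, -219.6364, -215.2471, -207.8502, -191.0795, -179.2118],
      dtype=float32))
```

View pics/w8.png

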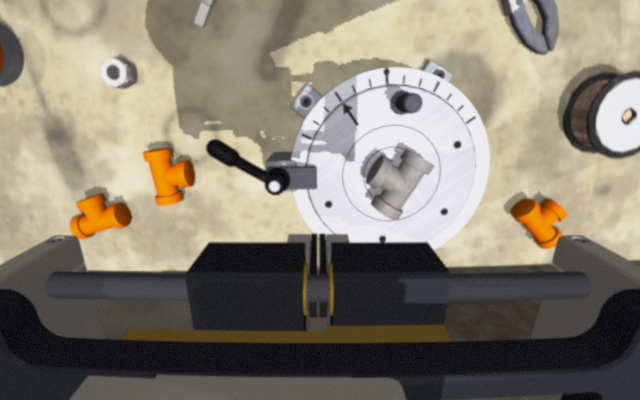

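```bash
python3 - <<'E'
from m import *
np.set_printoptions(precision=4,suppress=True)
c=np.load('w8.npy',allow_pickle=True).item()
for x in ([.518,.074,185.6],[.517,.0755,186]): print(arrow(c,x,15,45)[0])
def lev(c,pv,e):
  p=ray(c,[pv],.104)[0];e=ray(c,[e],.1)[0];d=(e-p)[:2];print(p,np.hypot(*d),np.degrees(np.arctan2(d[1],d[0])))
lev(c,(276,185),(210,144))
d=np.load('w5.npy',allow_pickle=True).item();lev(d,(364,130),(286,152))
t=r.trace('pipe_tee','wrist')
for q in t[:3]:
  ys,xs=np.nonzero(q['pixels']);print(ray(c,[(xs.mean(),ys.mean())],.08))
E
```

```text
[29.75 30.   29.5  30.25 29.25 30.5 ]
[30.75 31.   30.5  31.25 30.25 31.5 ]
[ 0.5166 -0.0426  0.104 ] 0.07053379851846418 -123.13562019952079
[ 0.5186 -0.0451  0.104 ] 0.06968747957815276 -47.73766430144802
[[0.5665 0.2355 0.08  ]]
[[ 0.5111 -0.1548  0.08  ]]
[[ 0.5546 -0.2396  0.08  ]]
```

```bash
python3 - <<'E'
from m import *
np.set_printoptions(precision=4,suppress=True)
for n in ('scene','top','wrist'):
  c=wrist() if n=='wrist' else cap(n,n+'9.png')
  t=r.trace('lever',n)[0]; ys,xs=np.nonzero(t['pixels'])
  P=ray(c,np.c_[xs,ys],.1)[:,:2]; m=P.mean(0); pv=np.array([.517,-.0445]); P=P[np.hypot(*(P-pv).T)>.025]
  d=P.mean(0)-pv;w,v=np.linalg.eigh(np.cov(P.T));v=v[:,1]*np.sign(v[:,1]@d)
  print(n,t['score'],len(P),np.degrees(np.arctan2(d[1],d[0])),np.degrees(np.arctan2(v[1],v[0])))
a=cv2.imread('pics/scene9.png')[140:270,200:440]; b=cv2.imread('pics/scene0.png')[140:270,200:440]
for l,p in (('spool',.02),('tin',.05),('nut_big',.012)):
  q=r.trace(l,'scene')[0]; print(l,q['extent'])
E
```

```text
scene 0.44 76 -124.35788704990752 -123.38189018204788
top 0.65 88 -120.84840060379614 -123.73289008438545
wrist 0.86 760 -124.05590042565166 -122.29825312070962
spool [225.5, 151.8, 255.1, 181.0]
tin [357.4, 303.1, 398.2, 362.2]
nut_big [336.5, 284.0, 347.1, 300.3]
```

```bash
python3 -c "
from plant import r
print(r.close_job())"
```

```text
the job is handed in; nothing more can be done
None
```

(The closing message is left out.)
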